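# Inspect a dish under the loupe at the focus mark

### The job

Lift the steel cover off the dish on the inspection station and set it down, knob up and flat, well inside the empty square tray. Then take the loupe by its handle from its stand and hold its lens level, centred over the part in the dish and at the height of the focus pointer on the gauge post; finish there, still holding it free of everything else. Do not shift the dish, the pointer or the small things that stand about on the bench.

Things in the scene. Friction and masses are not known exactly. Their poses are not given: they have to be found in the camera images.
- station: inspection station fixed to the bench: dark steel base 180 x 100 x 6 mm with a black stage disc (84 mm across, top 10 mm above the bench) that carries the dish; beyond it, 108 mm along the station's +x, stands the focus gauge, a steel post 8 mm thick reaching 205 mm above the bench. Origin on the bench under the middle of the stage disc; x points from the disc to the post.
- focus_mark (a point): tip of the focus pointer: a steel pin 5 mm thick on a black collar on the gauge post, pointing level towards the dish; the pin's tip is 72 mm short of the stage's centre line. Its height is the focal height, set anew each time, 95 to 155 mm above the bench. The collar is held by friction (8 N) and must not be shifted.
- dish: loose open glass dish on the stage, 60 mm across, 16 mm tall, 60 g; origin at the centre of its underside, z up. At the start the cover is over it.
- part (a point): the part in the middle of the dish, a small metal disc 18 mm across fixed to the dish; this point is 10 mm above the dish's underside, on the dish's axis. z up.
- cover: the same steel cover as cover_knob; origin at the centre of its lower edge, z up through the knob.
- cover_knob (a point): middle of the black knob of the steel cover (90 g or so). The knob is an upright cylinder 18 mm across and 30 mm tall; this point is half-way up it, on its axis, 15 mm above the cover's flat top and 31 mm above its lower edge. The cover itself is 72 mm across, 16 mm tall without knob, hollow below; it lies loosely over the dish, with about 3 mm play all round, and must be lifted 12 mm straight up to be clear of the dish.
- tray: shallow square steel tray fixed to the bench, 150 x 150 mm outside, rim 14 mm high, walls and floor 4 mm to 5 mm thick, empty; origin on the bench under its centre, x and y along its sides. With the cover lying flat in it, cover_knob is about 35 mm above the bench.
- stand: aluminium stand fixed to the bench that carries the loupe by its handle on two uprights 8 mm thick, 45 mm high, centred 40 mm behind and 52 mm ahead of its origin along its x; low cheeks beside the handle rise 8 mm higher. Base 130 x 50 x 6 mm. Origin on the bench under loupe_handle as it rests at the start, x along the handle towards the lens.
- loupe: the same loupe as loupe_handle and lens (about 110 g); origin at the middle of the handle's underside, x towards the lens, z up out of the lens.
- loupe_handle (a point): middle of the loupe's handle: a straight black bar 120 mm long (x), 16 mm wide (y), 18 mm thick (z); this point is its centre, 54 mm above the bench at the start, free for a grasp from above across its width between the stand's uprights. x points along the handle to the lens, z up.
- lens (a point): centre of the loupe's round lens (steel rim 79 mm across outside, 8 mm thick), 107 mm from loupe_handle along the loupe's +x and at the same height; z is the lens axis, up when level.
- vial: bystander: small capped glass vial, 24 mm across, 36 mm tall; origin at the centre of its underside. Not part of the job.
- weight: bystander: steel calibration weight, 26 mm across, 30 mm tall; origin at the centre of its underside. Not part of the job.
- calculator: bystander: desk calculator, 75 x 130 x 16 mm; origin at the centre of its underside. Not part of the job.
- jar: bystander: small amber glass jar with a white cap, 38 mm across, 45 mm tall; origin at the centre of its underside. Not part of the job.
- tally: bystander: steel tally counter with a push button, 50 x 40 x 44 mm; origin at the centre of its underside. Not part of the job.
- beaker: bystander: empty glass beaker, 70 mm across, 90 mm tall; origin at the centre of its underside. Not part of the job.
Not all that is in view belongs to the job. There is more than one size of the station; the one meant has the size given above. What is shaped like the cover but orange is not meant.

How it is judged:
By the outcome, as a careful person would: the job done as asked, in the order asked, and still so for the second after the job is handed in, while the arm keeps its last pose, push and grip.
It also fails if it takes over 69 s, if anything falls off the work surface, if the arm or the gripper's body presses on something with over 40 N, if the wrist force passes 120 N, or if a joint passes its speed limit or range.

### The arm

A 6-joint arm with a two-finger parallel gripper is mounted at the origin on the work surface. World frame = base frame: x ahead of the robot, y to its left, z up, the work surface at z = 0. Lengths are in m, angles in rad, forces in N, time in s.
With the tool pointing down it reaches from about 0.35 to 0.875 m from the base axis. Payload 4.2 kg.
Tool frame: the origin (TCP) lies midway between the tips of the shut fingers; the grasp point (between the pads) lies 19 mm behind it (ctrl.grip_depth is the distance from the TCP to the grasp point, in m); z points along the fingers, y is the line along which they close (so a half turn about z gives the same grasp; the last joint's range is limited). The gripper opens to 85 mm and grips with 20 to 120 N. Pads are 22 mm wide; open, the fingers measure 114 mm over their backs; the gripper's body (76 mm by 85 mm) begins 54 mm behind the grasp point. The pads swing forward as they close: fully open they stand 13 mm farther back than shut.
Start: joints at [0.259, 0.385, 0.008, 0, -1.194, -0.259], TCP at [0.625, 0, 0.231] pointing down, gripper open.
Joint ranges: [-3.14, 3.14], [-1.21, 2.06], [-1.07, 1.41], [-3.16, 2.05], [-2.99, -0.16], [-3.1, 3.1]. Speed limits (rad/s): [2.79, 2.79, 3.14, 3.14, 3.14, 3.14].

### API

Orientations are given as a rotation vector (axis times angle).
In Python, from station import ctrl, optics gives the robot as it stands.
- The arm moves only by the tool arm_command, never from a script. Its argument "targets" is one flat list of numbers, 5 for each row, row after row: the shift along the world's x, y, z in mm, then the turn about the world's z in degrees, then the finger opening in mm, from 0 to 85.4. A call has 1 to 20 rows; each row shifts and turns the commanded pose from where the row before left it; what a row does not reach is not made up. A row lasts 1/10 s, in which the tool goes at most 50 mm and 8.59 degrees, less where a joint would pass 70% of its speed; a pose out of reach is approached as far as the arm can. A call with a gripper value outside its range is refused whole. The fingers move at their own pace and stop on an object; the grip force is fixed at half the most. Time passes only in rows, so rows that do not move let the fingers close. It gives the time, the measured TCP pose, the force, the opening and the grip force at its end, in the units of the state.
- ctrl.observe(): the state, without advancing time (a new reading comes with each control period).
- optics.camera(name): name is "scene" or "side" or "wrist"; returns (picture, depth): 400x640x3 uint8, blue, green, red; 400x640 float32, m along the optical axis (not along the pixel's ray), 0 where there is no reading.
- optics.camera_params(name): a dict with "mtx" (3x3 intrinsics, pixels), "dist" ([k1, k2, p1, p2, k3] as OpenCV has them; the pictures are not rectified), "T" (4x4, takes a point from camera to world coordinates). Camera axes: x right, y up, looking along -z (the intrinsics and any distortion apply to the point x, -y, -z); pixel columns grow to the right and rows downward; lengths in m; the calibration is good to about 2 mm. A picture is of the moment at which its call begins: read the wrist's pose just before it. camera_params takes no time and is no camera call; for the wrist camera it gives the pose at the moment of the call.
- ctrl.hand_in(): hands the job in; it is judged then, once.
The state is a dict: "time": time; "q": joint angles; "joint_velocities": joint speeds; "joint_efforts": joint torques, N m; "tool_pos": TCP position; "orientation": TCP orientation; "force": force on the tool from outside, world axes, zero at the start; "wrist_torque": the same for the moment, N m; "grip_width": finger opening in m; "grasp_force": force on a finger pad.
Only numpy, scipy, OpenCV 4.12 (cv2) and the standard library are available. Lean on these libraries where they do the work, as an engineer would, in place of code of your own. Each camera call takes 0.05 s, during which the arm holds its last target. There are 200 camera calls.

## Working session

There is one attempt and no reset: what is moved stays moved. The work goes in short steps, Python scripts to look and compute and a tool call to move; the robot and the scene stay as the last step left them, time stands still between calls to the robot, and variables do not carry over. Pictures are saved under pics/ and viewed, at most 12 in all, crops included, and the job is handed in when it is done.

Besides the shell and the picture viewer there is one more tool, called by a JSON object that holds its "name" and its "arguments". arm_command: Moves the arm, as the interface text tells. Its arguments: {"type":"object","properties":{"targets":{"type":"array","items":{"type":"number"}}},"required":["targets"]}

```bash
mkdir -p pics; cat > h.py <<'E'
import numpy as np, cv2
from station import ctrl, optics
def shot(n):
    p=optics.camera_params(n); im,d=optics.camera(n); np.savez(f'{n}.npz',im=im,d=d,m=np.array(p['mtx']),k=np.array(p['dist']),T=np.array(p['T'])); return load(n)
def load(n):
    z=np.load(f'{n}.npz'); return z['im'],z['d'],z['m'],z['k'],z['T']
def rays(uv,m,k):
    n=cv2.undistortPoints(np.array(uv,float).reshape(-1,1,2),m,k).reshape(-1,2)
    return np.c_[n[:,0],-n[:,1],-np.ones(len(n))]
def onplane(S,uv,z):
    im,d,m,k,T=S; r=rays(uv,m,k)@T[:3,:3].T; o=T[:3,3]
    return o+r*((z-o[2])/r[:,2])[:,None]
def cloud(S):
    im,d,m,k,T=S; v,u=np.mgrid[:400,:640]
    r=rays(np.c_[u.ravel(),v.ravel()],m,k)*d.reshape(-1,1)
    P=(r@T[:3,:3].T+T[:3,3]).reshape(400,640,3); P[d==0]=np.nan; return P
def proj(S,X):
    im,d,m,k,T=S; c=(np.array(X,float).reshape(-1,3)-T[:3,3])@T[:3,:3]; c=c*[1,-1,-1]
    return cv2.projectPoints(c.reshape(-1,1,3),np.zeros(3),np.zeros(3),m,k)[0].reshape(-1,2)
E
python3 - <<'E'
from h import *
for n in ('scene','side','wrist'):
    S=shot(n); cv2.imwrite(f'pics/{n}0.png',S[0]); print(n,S[4].round(3).tolist())
a=np.vstack([load('scene')[0],load('side')[0]])
cv2.imwrite('pics/both.png',a[:, :])
print(ctrl.observe()['time'],ctrl.grip_depth)
E
```

```text
scene [[-0.4, -0.568, 0.72, 1.469], [0.917, -0.247, 0.315, 0.427], [-0.001, 0.786, 0.619, 0.892], [0.0, 0.0, 0.0, 1.0]]
side [[-0.899, 0.309, -0.31, 0.105], [-0.438, -0.65, 0.621, 0.802], [-0.01, 0.694, 0.72, 0.994], [0.0, 0.0, 0.0, 1.0]]
wrist [[-1.0, -0.001, 0.002, 0.627], [0.0, -0.949, -0.314, -0.081], [0.002, -0.314, 0.949, 0.373], [0.0, 0.0, 0.0, 1.0]]
0.15 0.0187
```

View pics/scene0.png

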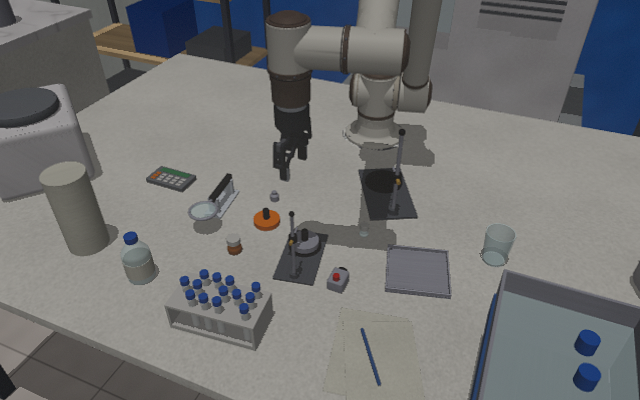

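View pics/side0.png

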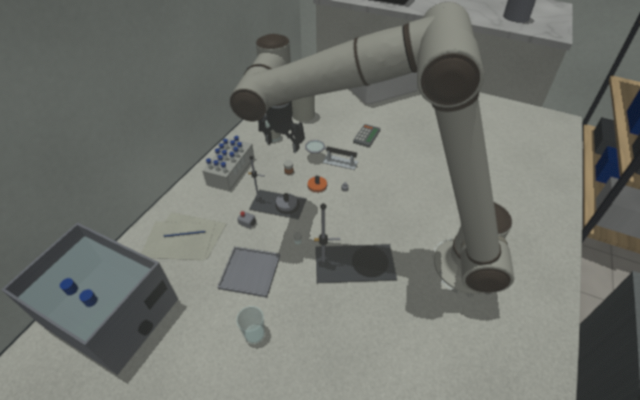

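The scene view shows two stations: a small one at (303,250) with the steel cover, knob at (305,236), and a larger one at (385,190) with no cover. The small one fits the description. The orange decoy cover is at (267,219). The loupe is on its stand with the lens at (203,211) and the handle at (222,188). The tray is at (418,270), the tally at (338,278), the jar at (234,244), the weight at (275,196) and the beaker at (497,245).

```bash
python3 - <<'E'
from h import *
S=load('scene'); P=cloud(S); im=S[0]
c=cv2.resize(im[170:300,180:380],None,fx=4,fy=4,interpolation=cv2.INTER_CUBIC); cv2.imwrite('pics/crop.png',c)
for n,uv in dict(knob=(305,236),covertop=(305,245),lens=(203,211),handle=(222,188),handle2=(214,200),tray=(418,270),tally=(338,278),weight=(275,196),jar=(234,244),orange=(267,219),pin=(291,243),posttop=(292,214),vial=(364,228),bench=(330,240)).items():
    print(n,P[uv[1],uv[0]].round(3))
# masks
def blk(u0,v0,u1,v1,zlo,zhi,cond=None):
    Q=P[v0:v1,u0:u1].reshape(-1,3); I=im[v0:v1,u0:u1].reshape(-1,3).max(1)
    g=(Q[:,2]>zlo)&(Q[:,2]<zhi)&(cond(I) if cond else True); return Q[g]
st=blk(270,225,332,284,.002,.012,lambda I:I<90)
r=cv2.minAreaRect((st[:,:2]*1000).astype(np.float32)); print('base',r,len(st))
tr=blk(375,235,460,300,.009,.03); r=cv2.minAreaRect((tr[:,:2]*1000).astype(np.float32)); print('tray',r,len(tr))
ha=blk(190,165,245,225,.048,.075,lambda I:I<80); r=cv2.minAreaRect((ha[:,:2]*1000).astype(np.float32)); print('handle',r,len(ha),np.median(ha[:,2]))
kn=blk(290,220,320,250,.03,.065,lambda I:I<70); print('knob',np.median(kn,0),kn.min(0),kn.max(0),len(kn))
po=blk(275,200,310,280,.07,.25); 
for z in np.arange(.07,.21,.01):
    q=po[abs(po[:,2]-z)<.005]; print(round(z,3),len(q),np.median(q,0).round(3) if len(q) else'', (q.min(0)[:2].round(3),q.max(0)[:2].round(3)) if len(q) else '')
E
```

```text
knob [0.628 0.027 0.049]
covertop [0.639 0.032 0.03 ]
lens [ 0.649 -0.259  0.052]
handle [ 0.542 -0.267  0.052]
handle2 [ 0.597 -0.258  0.051]
tray [0.586 0.308 0.005]
tally [0.721 0.152 0.043]
weight [ 0.479 -0.136  0.019]
jar [ 0.713 -0.128  0.037]
orange [ 0.574 -0.111  0.016]
pin [0.74  0.046 0.128]
posttop [0.725 0.043 0.199]
vial [0.518 0.144 0.028]
bench [0.569 0.07  0.002]
base ((646.7364501953125, 26.63739013671875), (195.67279052734375, 99.08050537109375), 10.523722648620605) 1242
tray ((588.3675537109375, 306.7517395019531), (155.64991760253906, 149.58575439453125), 15.003335952758789) 441
handle ((583.4071044921875, -259.2342224121094), (205.4392852783203, 28.465906143188477), 12.410481452941895) 204 0.05965829269741868
knob [0.62373372 0.02346205 0.04954906] [ 0.59695937 -0.00189369  0.0300049 ] [0.62984602 0.0563953  0.06159803] 84
0.07 5 [0.726 0.043 0.072] (array([0.723, 0.042]), array([0.726, 0.045]))
0.08 14 [0.724 0.043 0.078] (array([0.719, 0.038]), array([0.728, 0.045]))
0.09 10 [0.724 0.042 0.087] (array([0.721, 0.039]), array([0.727, 0.045]))
0.1 10 [0.726 0.043 0.098] (array([0.722, 0.04 ]), array([0.728, 0.046]))
0.11 8 [0.726 0.043 0.108] (array([0.724, 0.041]), array([0.729, 0.045]))
0.12 15 [0.729 0.047 0.122] (array([0.688, 0.035]), array([0.743, 0.052]))
0.13 67 [0.727 0.044 0.131] (array([0.686, 0.031]), array([0.743, 0.051]))
0.14 28 [0.725 0.043 0.137] (array([0.717, 0.034]), array([0.733, 0.051]))
0.15 14 [0.724 0.043 0.151] (array([0.719, 0.037]), array([0.728, 0.045]))
0.16 14 [0.724 0.042 0.161] (array([0.72 , 0.039]), array([0.728, 0.046]))
0.17 8 [0.725 0.042 0.169] (array([0.719, 0.04 ]), array([0.727, 0.044]))
0.18 10 [0.725 0.042 0.178] (array([0.724, 0.04 ]), array([0.727, 0.045]))
0.19 12 [0.726 0.042 0.189] (array([0.722, 0.039]), array([0.729, 0.046]))
0.2 28 [0.725 0.043 0.201] (array([0.718, 0.036]), array([0.731, 0.048]))
```

View pics/crop.png

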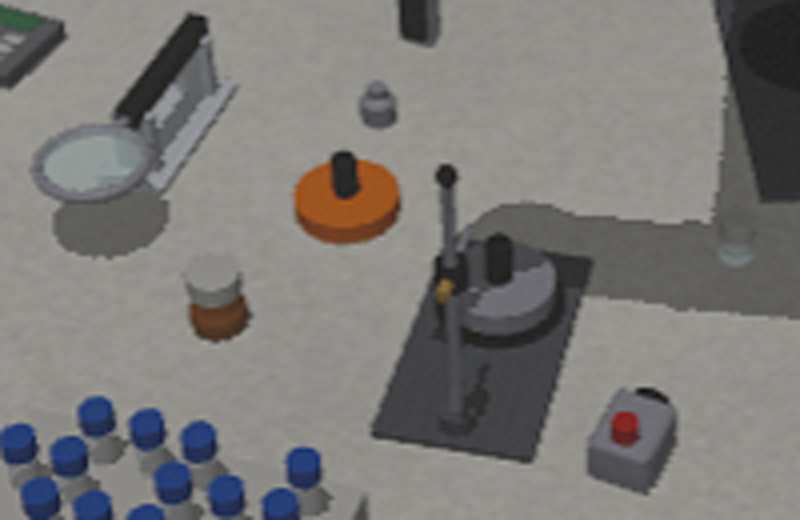

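View pics/wrist0.png

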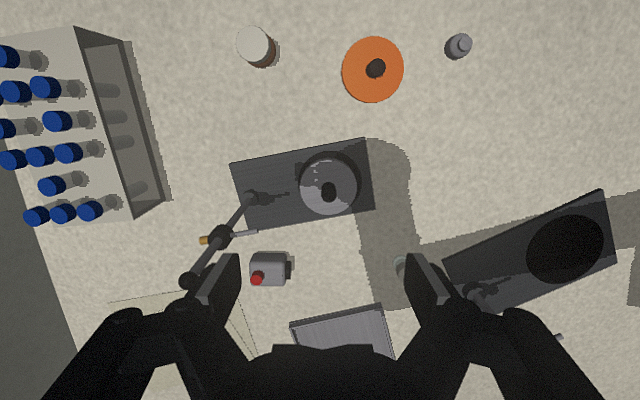

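The crop confirms it: the steel cover, knob at crop (498,258), sits on the small base with post and pin. The orange one at (345,200) is the decoy. The wrist view shows the knob at (328,187), the tray at the bottom and the tally at (270,270). Next I'll compute the knob from the wrist view.

```bash
python3 - <<'E'
from h import *
S=load('wrist'); im=S[0]; P=cloud(S)
g=im.max(2); sub=(g[165:212,300:352]<60).astype(np.uint8)
n,l,st,c=cv2.connectedComponentsWithStats(sub)
for i in range(1,n):
    if st[i,4]>30: print(st[i],c[i]+[300,165])
hi=np.argwhere((P[...,2]>.052)&(P[...,2]<.07)); hi=hi[(hi[:,0]>165)&(hi[:,0]<212)&(hi[:,1]>300)&(hi[:,1]<352)]
Q=P[hi[:,0],hi[:,1]]; print('knobtop',Q.mean(0),Q.min(0),Q.max(0),len(Q))
ct=(P[...,2]>.024)&(P[...,2]<.036); ct[:140]=0;ct[225:]=0;ct[:,:290]=0;ct[:,370:]=0
print('covertop z',np.median(P[ct][:,2]))
(u,v),r=cv2.minEnclosingCircle(np.argwhere(ct)[:,::-1].astype(np.float32)); print(u,v,r,onplane(S,[(u,v)],.03))
b=(P[...,2]>.002)&(P[...,2]<.012)&(g<90); b[:130]=0;b[235:]=0;b[:,:225]=0;b[:,380:]=0
print(cv2.minAreaRect((P[b][:,:2]*1000).astype(np.float32)))
print(onplane(S,[(230,163),(364,138),(376,209),(244,232)],.006).round(4).tolist())
# pin tip & post in wrist
print('pin',P[232:236,240:256].reshape(-1,3)[:12].round(3).tolist()[:6])
print(ctrl.observe()['tool_pos'])
E
```

```text
[ 0  0 10 15 64] [302.546875 169.4375  ]
[ 21  17  16  20 248] [328.30645161 191.63306452]
knobtop [0.6188047  0.01748181 0.05964234] [0.61028683 0.00971604 0.05219928] [0.62657397 0.02712891 0.06204378] 196
covertop z 0.030391844035925042
328.00213623046875 186.98068237304688 28.641902923583984 [[0.61906112 0.01738757 0.03      ]]
((650.9000244140625, 24.172279357910156), (179.72650146484375, 100.15058898925781), 10.973992347717285)
[[0.746, -0.0083, 0.006], [0.5734, -0.04, 0.006], [0.5527, 0.0556, 0.006], [0.7362, 0.09, 0.006]]
pin [[0.704, 0.033, 0.128], [0.702, 0.032, 0.13], [0.701, 0.032, 0.129], [0.7, 0.032, 0.13], [0.7, 0.033, 0.128], [0.698, 0.032, 0.13]]
[6.24559691e-01 2.02653181e-05 2.30474284e-01]
```

{"name": "arm_command", "arguments": {"targets": [-0.6,1.7,-9,-7.9,50,-0.6,1.7,-9,-7.9,50,-0.6,1.7,-9,-7.9,50,-0.6,1.7,-9,-7.9,50,-0.6,1.7,-9,-7.9,50,-0.6,1.7,-9,-7.9,50,-0.6,1.7,-9,-7.9,50,-0.6,1.7,-9,-7.9,50,-0.6,1.7,-9,-7.9,50,-0.6,1.7,-9,-7.9,50,0,0,0,0,50]}}

```text
time: 1.25
tool_pos: [0.6178, 0.017, 0.1395]
orientation: [0.301, -3.123, 0.0]
force: [-0.2, 0.5, -0.1]
grip_width: 0.0504
grasp_force: 0.0
```

```bash
python3 - <<'E'
from h import *
s=ctrl.observe(); print(s['time'],s['tool_pos'],s['orientation'],s['grip_width'])
S=shot('wrist'); cv2.imwrite('pics/w1.png',S[0]); P=cloud(S); print(S[4].round(3).tolist())
k=(P[...,2]>.054)&(P[...,2]<.066)&(np.hypot(P[...,0]-.619,P[...,1]-.0175)<.02); Q=P[k]; print(len(Q),Q.mean(0),Q.min(0),Q.max(0), np.argwhere(k).mean(0)[::-1])
E
```

```text
1.25 [0.61780204 0.017001   0.13953476] [ 3.00937997e-01 -3.12337393e+00  2.37345952e-04] 0.05036019081529271
[[-0.191, -0.933, -0.306, 0.541], [0.982, -0.182, -0.059, 0.001], [-0.001, -0.311, 0.95, 0.283], [0.0, 0.0, 0.0, 1.0]]
365 [0.61810185 0.01864168 0.05993858] [0.61048953 0.01015344 0.05424063] [0.62764493 0.02749695 0.06281593] [325.35068493 205.14794521]
```

View pics/w1.png

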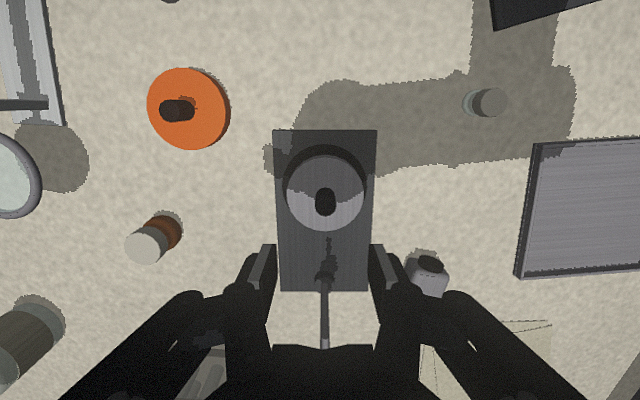

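The wrist view shows the knob centred between the fingers at (325,203), the tally at (428,272) and the tray at right. I'll descend, grip and lift.

{"name": "arm_command", "arguments": {"targets": [1,1.5,-20,0,50,0,0,-25,0,50,0,0,-25,0,50,0,0,-20,0,50,0,0,-10,0,50,0,0,-4,0,50,0,0,0,0,50,0,0,0,0,0,0,0,0,0,0,0,0,0,0,0,0,0,0,0,0,0,0,0,0,0]}}

```text
time: 2.5
tool_pos: [0.6208, 0.0187, 0.0387]
orientation: [-0.302, 3.125, 0.0]
force: [-1.2, 0.7, 5.8]
grip_width: 0.0155
grasp_force: 58.6
```

{"name": "arm_command", "arguments": {"targets": [0,0,3,0,0,0,0,3,0,0,0,0,3,0,0,0,0,5,0,0,0,0,5,0,0,0,0,5,0,0,0,0,10,0,0,0,0,15,0,0,0,0,20,0,0,0,0,25,0,0,0,0,10,0,0,0,0,0,0,0]}}

```text
time: 3.7
tool_pos: [0.621, 0.0188, 0.1435]
orientation: [-0.301, 3.123, 0.001]
force: [-0.0, -0.4, -1.0]
grip_width: 0.016
grasp_force: 58.5
```

```bash
python3 - <<'E'
from h import *
s=ctrl.observe(); print(s['time'],s['tool_pos'],s['force'],s['grip_width'])
S=shot('scene'); P=cloud(S); im=S[0]
cv2.imwrite('pics/s2.png',cv2.resize(im[140:310,240:470],None,fx=3,fy=3,interpolation=cv2.INTER_CUBIC))
W=shot('wrist'); PW=cloud(W)
# tray floor edges: rim points
for n,p in(('s',P),('w',PW)):
    m=(p[...,2]>.010)&(p[...,2]<.02)&(np.hypot(p[...,0]-.588,p[...,1]-.307)<.115)
    print(n,m.sum(),cv2.minAreaRect((p[m][:,:2]*1000).astype(np.float32)) if m.sum()>20 else '')
E
```

```text
3.7 [0.62100901 0.01879948 0.14351096] [-0.02336793 -0.38014352 -0.98775339] 0.01602043897399756
s 405 ((587.6559448242188, 306.7425842285156), (155.66888427734375, 149.79917907714844), 15.169210433959961)
w 1841 ((589.3544921875, 299.7119445800781), (151.0574951171875, 144.73629760742188), 14.944416046142578)
```

View pics/s2.png

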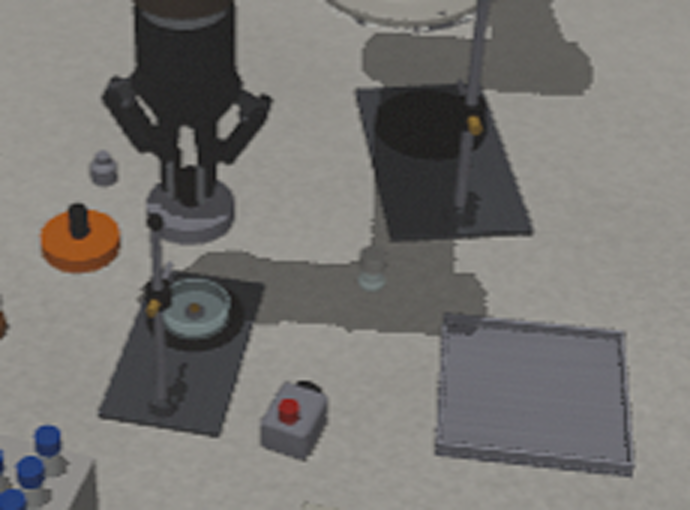

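The cover is held level. The dish stays in place with the part at (195,310) in the crop, and the tray is at (535,395). I'll carry the cover to the tray at height.

{"name": "arm_command", "arguments": {"targets": [-2,16,0,0,0,-4,36,0,0,0,-4,36,0,0,0,-5,36,0,0,0,-5,36,0,0,0,-4,36,0,0,0,-4,36,0,0,0,-3,30,-15,0,0,-2,18,-20,0,0,0,6,-25,0,0,0,0,-20,0,0,0,0,-10,0,0,0,0,-8,0,0,0,0,-4,0,0,0,0,0,0,0,0,0,0,0,0]}}

```text
time: 5.4
tool_pos: [0.5875, 0.3047, 0.0402]
orientation: [-0.301, 3.126, 0.001]
force: [1.9, -0.5, -0.9]
grip_width: 0.0157
grasp_force: 58.7
```

{"name": "arm_command", "arguments": {"targets": [0,0,-4,0,0,0,0,-3,0,0,0,0,-2,0,0,0,0,-1,0,0,0,0,0,0,0]}}

```text
time: 5.9
tool_pos: [0.5869, 0.3044, 0.0291]
orientation: [0.301, -3.127, 0.0]
force: [0.2, -0.1, -1.1]
grip_width: 0.0154
grasp_force: 58.7
```

{"name": "arm_command", "arguments": {"targets": [0,0,-1,0,0,0,0,-1,0,0,0,0,0,0,0]}}

```text
time: 6.2
tool_pos: [0.5871, 0.3046, 0.0287]
orientation: [-0.302, 3.127, -0.0]
force: [-1.9, -1.6, 5.2]
grip_width: 0.0158
grasp_force: 59.4
```

{"name": "arm_command", "arguments": {"targets": [0,0,0,0,50,0,0,0,0,50,0,0,0,0,50,0,0,0,0,50,0,0,5,0,50,0,0,20,0,50,0,0,30,0,50,0,0,40,0,50,0,0,50,0,50,-5,-30,10,0,50,-10,-40,0,0,50,-15,-40,0,0,50,-10,-40,0,0,50,0,-40,0,0,50,0,-40,0,0,50,0,-40,0,0,50,0,-40,0,0,50,0,-40,0,0,50,0,-40,0,0,50,0,-40,0,0,50]}}

```text
time: 8.2
tool_pos: [0.5468, -0.1271, 0.1829]
orientation: [-0.301, 3.126, -0.0]
force: [0.9, 0.7, -0.1]
grip_width: 0.05
grasp_force: 0.0
```

{"name": "arm_command", "arguments": {"targets": [0,-40,0,0,50,0,-40,0,0,50,0,-40,0,0,50,0,-25,0,0,50,0,-15,0,0,50,0,0,0,0,50,0,0,0,0,50]}}

```text
time: 8.9
tool_pos: [0.5469, -0.285, 0.1823]
orientation: [0.301, -3.127, -0.001]
force: [-0.8, 0.3, 0.6]
grip_width: 0.0499
grasp_force: 0.0
```

```bash
python3 - <<'E'
from h import *
s=ctrl.observe(); print(s['time'],s['tool_pos'])
S=shot('wrist'); W=S; P=cloud(S); im=S[0]; C=shot('scene'); 
a=cv2.resize(C[0][170:310,180:470],None,fx=2.2,fy=2.2,interpolation=cv2.INTER_CUBIC)
cv2.imwrite('pics/v3.png',np.vstack([cv2.resize(im[:280],(638,280)),a[:,:638]])) ; print(a.shape)
h=(P[...,2]>.056)&(P[...,2]<.072)&(im.max(2)<75)&(P[...,1]<-.2)&(P[...,0]<.62)
print('handle',h.sum(),cv2.minAreaRect((P[h][:,:2]*1000).astype(np.float32)),np.median(P[h][:,2]))
Q=cloud(C); 
t=(Q[...,2]>.012)&(Q[...,2]<.08)&(np.hypot(Q[...,0]-.587,Q[...,1]-.305)<.05); q=Q[t]; k=q[q[:,2]>.03]; print('cover',np.median(q,0),'knob',k.mean(0),k.max(0))
E
```

```text
8.9 [ 0.54689654 -0.28502096  0.18230545]
(308, 638, 3)
handle 1974 ((540.8201904296875, -274.168701171875), (119.30471801757812, 16.111032485961914), 6.753643035888672) 0.0632400298514057
cover [0.59219186 0.30831681 0.01982071] knob [0.5889914  0.30627497 0.0436117 ] [0.59555997 0.31453386 0.052053  ]
```

View pics/v3.png

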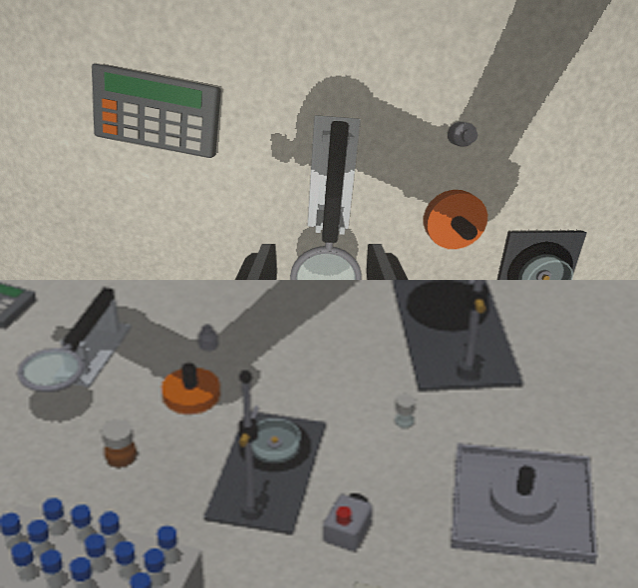

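The upper part of the picture shows the loupe handle at (335,180). The lower part shows the cover flat, knob up, in the tray at (525,490). Grasp the handle slightly towards the lens.

{"name": "arm_command", "arguments": {"targets": [3,6,-20,-2.1,50,3,6,-25,-2.1,50,0,0,-30,0,50,0,0,-30,0,50,0,0,-22,0,50,0,0,-12,0,50,0,0,-7,0,50,0,0,0,0,50,0,0,0,0,50]}}

```text
time: 9.9
tool_pos: [0.5539, -0.2735, 0.0374]
orientation: [-0.187, 3.134, -0.001]
force: [-0.5, -1.1, 0.7]
grip_width: 0.05
grasp_force: 0.0
```

```bash
python3 - <<'E'
from h import *
s=ctrl.observe(); print(s['time'],s['tool_pos'],s['orientation'],s['force'])
S=shot('wrist'); im=S[0]; P=cloud(S)
h=(P[...,2]>.056)&(P[...,2]<.072)&(im.max(2)<75)&(P[...,1]<-.2)&(P[...,0]<.54)
print('handle',h.sum(),cv2.minAreaRect((P[h][:,:2]*1000).astype(np.float32)),np.median(P[h],0))
E
```

```text
9.9 [ 0.55387186 -0.27351754  0.03744869] [-1.87236420e-01  3.13408350e+00 -1.25167687e-03] [-0.53299542 -1.1198056   0.71829463]
handle 4796 ((511.0628356933594, -277.8689270019531), (59.38099670410156, 15.808025360107422), 6.808416843414307) [ 0.50745672 -0.27818855  0.06324341]
```

{"name": "arm_command", "arguments": {"targets": [0,0,0,0,0,0,0,0,0,0,0,0,0,0,0,0,0,0,0,0,0,0,0,0,0,0,0,0,0,0,0,0,3,0,0,0,0,5,0,0,0,0,8,0,0,0,0,15,0,0,0,0,25,0,0,0,0,30,0,0,0,0,30,0,0,0,0,14,0,0,0,0,0,0,0,0,0,0,0,0]}}

```text
time: 11.55
tool_pos: [0.5524, -0.2732, 0.1659]
orientation: [0.186, -3.136, -0.001]
force: [-1.3, 0.2, -3.0]
grip_width: 0.0148
grasp_force: 58.6
```

```bash
python3 - <<'E'
from h import *
s=ctrl.observe(); print(s['time'],s['tool_pos'],s['orientation'],s['force'],s['wrist_torque'])
W=shot('wrist');C=shot('scene'); D=shot('side')
cv2.imwrite('pics/v4.png',np.vstack([W[0][60:300,:],cv2.resize(C[0][130:280,150:350],(480,360))[:, :].repeat(1,0) if 0 else cv2.copyMakeBorder(cv2.resize(C[0][130:280,150:350],(460,345)),0,0,0,180,0)]))
for n,S in (('w',W),('s',C)):
    P=cloud(S); im=S[0]
    g=np.array(s['tool_pos'])
    m=(abs(P[...,2]-g[2]-.019)<.03)&(np.hypot(P[...,0]-.649,P[...,1]+.262)<.05)
    q=P[m]; print(n,m.sum(), cv2.minEnclosingCircle((q[:,:2]*1000).astype(np.float32)) if len(q)>5 else '', np.median(q,0) if len(q) else '')
    if len(q)>20:
        A=np.c_[q[:,:2]-q[:,:2].mean(0),np.ones(len(q))]; print('plane',np.linalg.lstsq(A,q[:,2],rcond=None)[0])
# station data: pin, dish
P=cloud(C)
m=(abs(P[...,2]-.13)<.02)&(P[...,0]>.67)&(P[...,0]<.712)&(abs(P[...,1]-.033)<.02); q=P[m]; print('pin scene',len(q),q[:,2].mean(),q.min(0),q.max(0))
E
```

```text
11.55 [ 0.55241076 -0.27319314  0.16586071] [ 1.85582987e-01 -3.13553840e+00 -1.34211755e-03] [-1.25310139  0.22607673 -3.04232259] [ 0.04053628  0.0180416  -0.03514043]
w 0  
s 505 ((642.8212890625, -258.32379150390625), 44.90067672729492) [ 0.64913307 -0.25991395  0.18275888]
plane [-0.00852724 -0.00303283  0.18266755]
pin scene 12 0.1279426188550731 [0.68464142 0.03267375 0.12575025] [0.70542902 0.03875592 0.12998685]
```

View pics/v4.png

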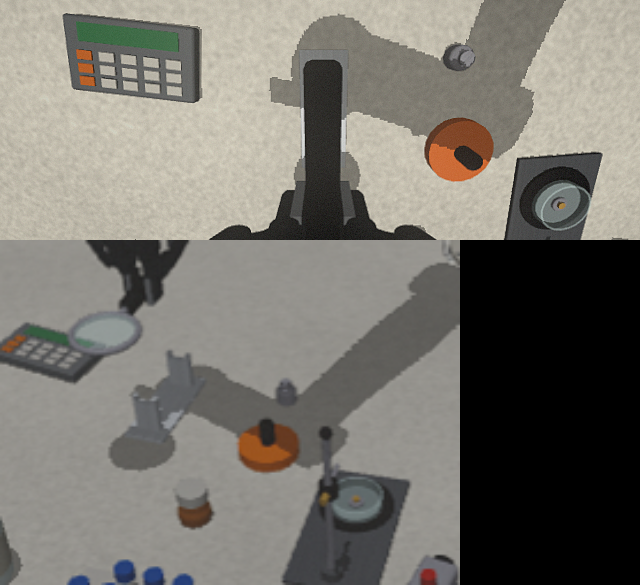

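The loupe is lifted level, with the stand empty and nothing disturbed. The dish and part are at (561,205) in the upper picture. Carry it to just above focal height over the dish.

{"name": "arm_command", "arguments": {"targets": [-1,8,0,0,0,-2,20,0,0,0,-3,30,0,0,0,-4,36,0,0,0,-4,36,0,0,0,-4,36,0,0,0,-3,36,0,1,0,-3,34,0,1,0,-2,22,-5,1,0,0,12,-10,1,0,0,4,-10,0,0,0,0,0,0,0,0,0,0,0,0,0,0,0,0,0]}}

```text
time: 13.1
tool_pos: [0.5272, -0.0003, 0.1413]
orientation: [-0.293, 3.128, -0.0]
force: [-0.6, -0.3, -1.0]
grip_width: 0.0152
grasp_force: 58.7
```

```bash
python3 - <<'E'
from h import *
s=ctrl.observe(); g=np.array(s['tool_pos']); print(s['time'],g,s['orientation'],s['force'])
W=shot('wrist');C=shot('scene'); D=shot('side')
a=cv2.resize(C[0][190:290,255:355],(400,400),interpolation=cv2.INTER_CUBIC); b=cv2.resize(D[0][135:225,235:325],(400,400),interpolation=cv2.INTER_CUBIC)
cv2.imwrite('pics/v5.png',np.hstack([a,b]))
P=cloud(C); L=g[:2]+.0938*np.array([np.cos(.188),np.sin(.188)]); print('lens pred',L)
m=(abs(P[...,2]-g[2]-.018)<.025)&(np.hypot(P[...,0]-L[0],P[...,1]-L[1])<.05); q=P[m]; 
A=np.c_[q[:,:2]-q[:,:2].mean(0),np.ones(len(q))]; print(m.sum(),cv2.minEnclosingCircle((q[:,:2]*1000).astype(np.float32)),np.linalg.lstsq(A,q[:,2],rcond=None)[0])
m=(abs(P[...,2]-.13)<.02)&(P[...,0]>.675)&(P[...,0]<.712)&(abs(P[...,1]-.033)<.012); q=P[m]; print('pin',len(q),np.median(q[:,2]),q.min(0),q.max(0))
print('px', proj(C,[[*L,g[2]+.0166],[.692,.033,.128]]),proj(D,[[*L,g[2]+.0166],[.692,.033,.128]]))
E
```

```text
13.1 [ 5.27240720e-01 -3.37768129e-04  1.41342140e-01] [-2.93385302e-01  3.12774809e+00 -2.80378406e-04] [-0.61202228 -0.28056276 -0.99581254]
lens pred [0.61938796 0.01719294]
603 ((615.7892456054688, 16.259798049926758), 46.24003601074219) [-0.01568672 -0.00343875  0.15996371]
pin 13 0.12845990723378398 [0.68710837 0.03334501 0.12558271] [0.71084932 0.04141759 0.13234698]
px [[302.1070579  198.5713243 ]
 [295.28307973 228.40103449]] [[282.98881519 171.46008391]
 [262.07833623 174.84748887]]
```

View pics/v5.png

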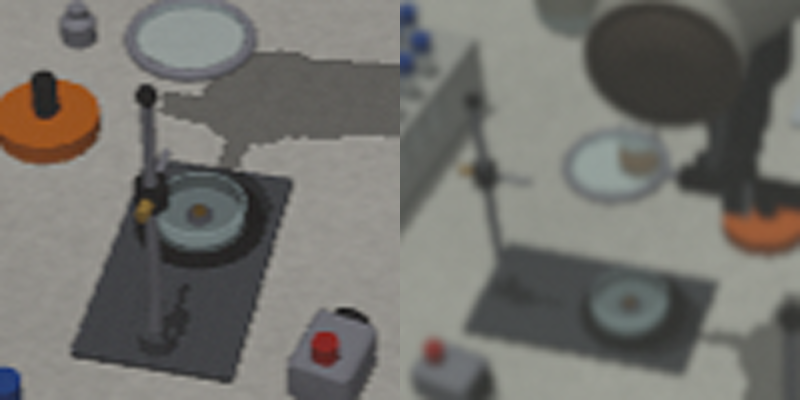

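Scene crop: lens at (191,37), pin tip about (165,153), part at (199,211). Side crop: lens at (616,165), pin tip at (531,181), part at (630,302). I'll triangulate these.

```bash
python3 - <<'E'
from h import *
C=load('scene');D=load('side');W=load('wrist')
def tri(uvs):
    A=np.zeros((3,3));b=np.zeros(3);L=[]
    for S,uv in uvs:
        r=(rays([uv],S[2],S[3])@S[4][:3,:3].T)[0]; r/=np.linalg.norm(r); M=np.eye(3)-np.outer(r,r); A+=M;b+=M@S[4][:3,3]; L.append((M,S[4][:3,3]))
    x=np.linalg.solve(A,b); return x.round(4),[round(np.linalg.norm(M@(x-o))*1e3,1) for M,o in L]
c=lambda u,v:((u+.5)/4+255-.5,(v+.5)/4+190-.5); d=lambda u,v:((u-400+.5)/4.444+235-.5,(v+.5)/4.444+135-.5)
print('lens',tri([(C,c(191,37)),(D,d(616,165))]))
print('part',tri([(C,c(199,211)),(D,d(630,302))]), onplane(C,[c(199,211)],.02),onplane(D,[d(630,302)],.02))
print('tip',tri([(C,c(165,153)),(D,d(531,181))]))
# brass mask for part in scene/side; pin depth in scene & wrist
for n,S,bx in(('C',C,(296,236,314,250)),('D',D,(278,196,296,210)) ):
    h=cv2.cvtColor(S[0],cv2.COLOR_BGR2HSV).astype(int); u0,v0,u1,v1=bx; w=S[0].astype(int); m=((w[...,2]-w[...,0])[v0:v1,u0:u1]>12); p=np.argwhere(m)[:,::-1]+[u0,v0]; print(n,len(p),p.mean(0),onplane(S,[p.mean(0)],.02))
# post/collar heights
P=cloud(C); pt=np.array([.725,.043])
# black stage disc & wrist view of part
w=W[0].astype(int); PW=cloud(W)
m=((w[...,2]-w[...,0])>25)&(np.hypot(PW[...,0]-.619,PW[...,1]-.018)<.03); print('W',m.sum(), onplane(W,[np.argwhere(m).mean(0)[::-1]],.02) if m.sum() else '')
E
```

```text
lens (array([0.6187, 0.0174, 0.1568]), [np.float64(0.3), np.float64(0.3)])
part (array([0.617 , 0.0192, 0.0158]), [np.float64(0.3), np.float64(0.3)]) [[0.62135613 0.0215128  0.02      ]] [[0.61486015 0.02215778 0.02      ]]
tip (array([0.6863, 0.031 , 0.1253]), [np.float64(0.9), np.float64(0.9)])
C 10 [304.5 242.2] [[0.62063949 0.02153203 0.02      ]]
D 0 [nan nan] [[nan nan nan]]
W 0 <stdin>:14: RuntimeWarning: Mean of empty slice.
  ret = um.true_divide(
```

```bash
python3 - <<'E'
from h import *
from scipy.spatial.transform import Rotation as R
W=load('wrist'); C=load('scene')
def H(p,r): T=np.eye(4);T[:3,:3]=R.from_rotvec(r).as_matrix();T[:3,3]=p;return T
T0=H([.52724,-.00034,.14134],[-.29339,3.12775,-.00028]); X=np.linalg.inv(T0)@W[4]
T1=H([.55241,-.27319,.16586],[.18558,-3.13554,-.00134])@X
im=cv2.imread('pics/v4.png')[:240,:640]; S=(im,None,W[2],W[3],T1)
h=im.astype(int); m=np.zeros(im.shape[:2],np.uint8); sub=(h[...,2]-h[...,0])>30; m[185:222,540:585]=sub[185:222,540:585]
p=np.argwhere(m)[:,::-1]; uv=p.mean(0)+[0,60]; print('W part',len(p),uv,onplane(S,[uv],.02))
# part as grey-brass blob in scene and dark stage disc
# dish rim / stage corners: base corners
g=im.max(2); b=((g<75).astype(np.uint8)); b[:150]=0;b[:,:505]=0
c=max(cv2.findContours(b,0,1)[0],key=cv2.contourArea); a=cv2.approxPolyDP(c,4,True).reshape(-1,2)+[0,60]; print('base corners W',a.tolist(),onplane(S,a,.006).round(4)[:,:2].tolist())
# lens through scene: pixel of lens, weigh on plane
print('wrist orange part cross-check: lens tip', onplane(C,[(302.37,198.87)],.158))
cv2.imwrite('pics/p6.png',np.hstack([cv2.resize(im[160:240,510:610],(500,400),interpolation=cv2.INTER_CUBIC),cv2.resize(C[0][225:255,290:320],(300,300),interpolation=cv2.INTER_NEAREST)[:, :].copy() if 0 else cv2.copyMakeBorder(cv2.resize(C[0][225:255,290:320],(300,300),interpolation=cv2.INTER_NEAREST),0,100,0,0,0)]))
E
```

```text
W part 41 [561.43902439 265.36585366] [[0.6188666  0.01805426 0.02      ]]
base corners W [[601, 214], [517, 218], [505, 299], [520, 219], [545, 218], [547, 223], [539, 224], [545, 227], [548, 217], [560, 217], [559, 224], [561, 220], [573, 225], [545, 229], [524, 247], [519, 270], [531, 288], [525, 298], [537, 299], [540, 288], [550, 290], [549, 295], [543, 291], [544, 299], [549, 299], [550, 290], [552, 299], [560, 299], [562, 292], [568, 293], [563, 299], [579, 299], [585, 278], [571, 289], [553, 291], [535, 274], [534, 264], [544, 249], [561, 241], [591, 254]] [[0.5547, 0.0543], [0.5712, -0.0454], [0.6814, -0.0228], [0.572, -0.0414], [0.5674, -0.012], [0.5732, -0.0072], [0.5755, -0.0164], [0.5784, -0.0078], [0.5658, -0.0088], [0.5641, 0.0056], [0.5727, 0.0078], [0.5676, 0.0083], [0.572, 0.0255], [0.5808, -0.0068], [0.6065, -0.0241], [0.6379, -0.0193], [0.6618, 0.0055], [0.6773, 0.0031], [0.6772, 0.0197], [0.6606, 0.0174], [0.6622, 0.0318], [0.6697, 0.0334], [0.6646, 0.0231], [0.6763, 0.0291], [0.6756, 0.0358], [0.6622, 0.0318], [0.6752, 0.0399], [0.6742, 0.0507], [0.6635, 0.0491], [0.6642, 0.0578], [0.6738, 0.0548], [0.6717, 0.0768], [0.6403, 0.0713], [0.658, 0.0594], [0.6632, 0.0364], [0.6413, 0.0032], [0.6277, -0.0032], [0.6064, 0.0017], [0.5937, 0.0189], [0.6066, 0.0644]]
wrist orange part cross-check: lens tip [[0.62025149 0.01828115 0.158     ]]
```

View pics/p6.png

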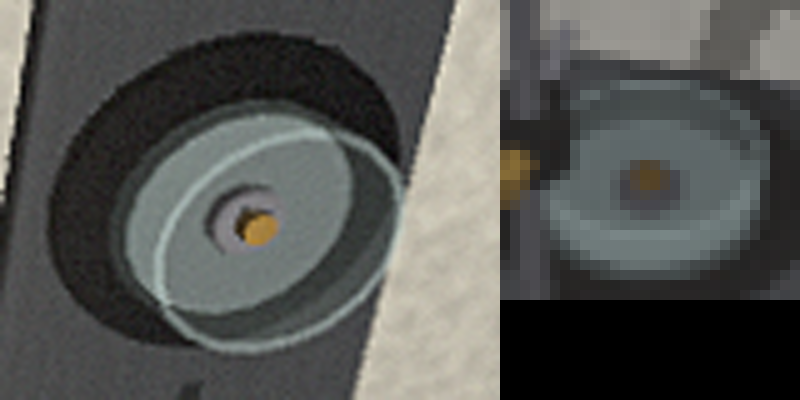

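The left crop shows the dish rim centred at (281,241), its floor at (238,214), the grey part at (240,222) and the brass stud at (258,226). The right crop (scene) shows the dish with the part at (650,187) and the stud at (650,178).

```bash
python3 - <<'E'
from h import *
from scipy.spatial.transform import Rotation as R
W=load('wrist'); C=load('scene')
def H(p,r): T=np.eye(4);T[:3,:3]=R.from_rotvec(r).as_matrix();T[:3,3]=p;return T
X=np.linalg.inv(H([.52724,-.00034,.14134],[-.29339,3.12775,-.00028]))@W[4]
S=(None,None,W[2],W[3],H([.55241,-.27319,.16586],[.18558,-3.13554,-.00134])@X)
w=lambda u,v:(u/5+510-.4,v/5+220-.4); c=lambda u,v:((u-500)/10+290-.45,v/10+225-.45)
for n,uv,zs in (('rim',w(281,241),(.026,)),('floor',w(238,214),(.012,)),('stage',w(224,190),(.01,)),('grey',w(240,222),(.014,.016)),('brass',w(258,226),(.02,.022))):
    for z in zs: print('W',n,z,onplane(S,[uv],z).round(4)[0])
for n,uv,zs in (('rim',c(660,160),(.026,)),('grey',c(650,187),(.014,.016)),('brass',c(650,178),(.02,.022))):
    for z in zs: print('C',n,z,onplane(C,[uv],z).round(4)[0])
E
```

```text
W rim 0.026 [0.6184 0.0184 0.026 ]
W floor 0.012 [0.6195 0.0194 0.012 ]
W stage 0.01 [0.6145 0.0154 0.01  ]
W grey 0.014 [0.6206 0.0187 0.014 ]
W grey 0.016 [0.6196 0.0167 0.016 ]
W brass 0.02 [0.6182 0.0175 0.02  ]
W brass 0.022 [0.6172 0.0154 0.022 ]
C rim 0.026 [0.6199 0.0242 0.026 ]
C grey 0.014 [0.6183 0.0205 0.014 ]
C grey 0.016 [0.6202 0.0214 0.016 ]
C brass 0.02 [0.6211 0.0219 0.02  ]
C brass 0.022 [0.623  0.0228 0.022 ]
```

{"name": "arm_command", "arguments": {"targets": [0,1,-8,0,0,0,1,-10,0,0,0,0,-8,0,0,0,0,-4,0,0,0,0,0,0,0,0,0,0,0,0,0,0,0,0,0]}}

```text
time: 13.95
tool_pos: [0.5273, 0.0026, 0.1117]
orientation: [-0.296, 3.127, 0.0]
force: [0.1, -0.2, -2.3]
grip_width: 0.0149
grasp_force: 58.7
```

```bash
python3 - <<'E'
from h import *
s=ctrl.observe(); g=np.array(s['tool_pos']); print(s['time'],g,s['orientation'],s['force'])
C=shot('scene'); D=shot('side'); P=cloud(C)
L=g[:2]+.0938*np.array([np.cos(.188),np.sin(.188)]); print('lens',L,g[2]+.0166)
r=np.hypot(P[...,0]-L[0],P[...,1]-L[1])
m=(abs(P[...,2]-g[2]-.018)<.02)&(r<.045); q=P[m]; A=np.c_[q[:,:2]-L,np.ones(len(q))]; print('plane',m.sum(),np.linalg.lstsq(A,q[:,2],rcond=None)[0])
m=(abs(P[...,2]-.13)<.02)&(P[...,0]>.68)&(P[...,0]<.712)&(abs(P[...,1]-.033)<.012); print('pin',P[m].round(4).tolist())
a=cv2.resize(C[0][195:265,265:335],(420,420),interpolation=cv2.INTER_CUBIC); b=cv2.resize(D[0][140:210,245:308],(378,420),interpolation=cv2.INTER_CUBIC)
cv2.imwrite('pics/v7.png',np.hstack([a,b]))
for z in(.125,.1275,.13):
    t=[.726-.036*np.cos(.188),.0425-.036*np.sin(.188),z]; t2=[.690-.004*np.cos(.188)+0*z,.0345,z]
    for S,o,k in((C,(265,195),6),(D,(245,140),6)): print(z,((proj(S,[t,[*L,g[2]+.0166]])-o)*k+2.5).round(0).tolist())
E
```

```text
13.95 [0.52731893 0.00261269 0.11165395] [-2.95839170e-01  3.12678849e+00  8.33032185e-05] [ 0.08357148 -0.16293924 -2.34587285]
lens [0.61946618 0.02014339] 0.12825394888697958
plane 541 [-0.00633068  0.00399162  0.1300935 ]
pin [[0.6892, 0.0335, 0.1302], [0.6853, 0.0342, 0.1273], [0.6935, 0.0356, 0.1313], [0.6895, 0.0362, 0.1283], [0.696, 0.0368, 0.1308], [0.6932, 0.0379, 0.1289], [0.6982, 0.0353, 0.1289], [0.6964, 0.0369, 0.1281], [0.7028, 0.0375, 0.1304], [0.6999, 0.0386, 0.1284], [0.7043, 0.0382, 0.1289], [0.7029, 0.04, 0.1284]]
0.125 [[192.0, 209.0], [233.0, 84.0]]
0.125 [[105.0, 219.0], [232.0, 235.0]]
0.1275 [[192.0, 204.0], [233.0, 84.0]]
0.1275 [[105.0, 216.0], [232.0, 235.0]]
0.13 [[192.0, 199.0], [233.0, 84.0]]
0.13 [[104.0, 213.0], [232.0, 235.0]]
```

View pics/v7.png

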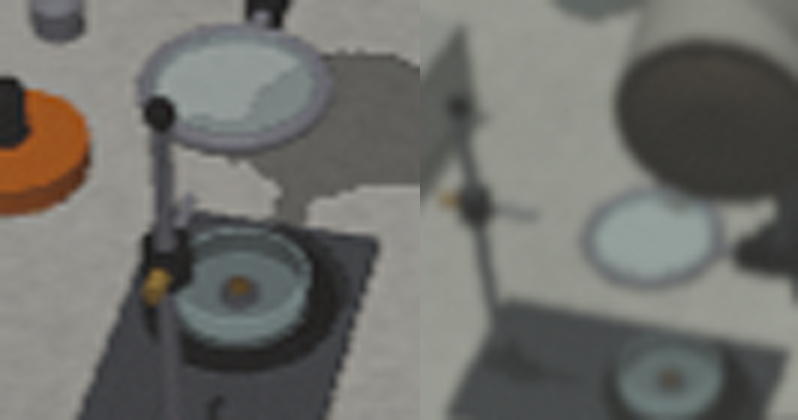

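The scene crop shows the lens at (235,88) over the dish and the pin tip at about (187,204). The side crop shows the lens at (653,237) and the tip at (537,215). Lens and pin heights agree at about 128 mm, and the lens is level and clear of everything.

```bash
python3 -c "
from station import ctrl; print(ctrl.hand_in())"
```

```text
the job is handed in; nothing more can be done
None
```

I handed the job in after about 14 s of robot time: the cover is flat, knob up, in the tray, and the loupe is held level over the part, within about 2 mm by my measurements, at the pointer's height of about 128 mm. The judge's result was not shown.

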